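Close and cam-lock a lollipop mould

ROBOT

A 7-joint arm with a two-finger parallel gripper is mounted at the origin on the work surface. World frame = base frame: x ahead of the robot, y to its left, z up, the work surface at z = 0. Lengths are in m, angles in degrees, forces in N, time in s.
With the tool pointing down it reaches from about 0.425 to 0.875 m from the base axis. Payload 4.7 kg.
Tool frame: the origin (TCP) lies midway between the tips of the shut fingers; the grasp point (between the pads) lies 19 mm behind it; z points along the fingers, y is the direction in which the jaws open and shut (so a half turn about z gives the same grasp; the last joint's range is limited). The gripper opens to 87 mm and grips with 3 to 60 N. Pads are 19 mm wide; open, the fingers measure 117 mm over their backs; the gripper's body (75 mm by 190 mm) begins 51 mm behind the grasp point.
Start: joints at [67.901, 18.392, -4.016, 83.108, 1.295, 78.541, -3.26], TCP at [0.253, -0.599, 0.223] pointing down, gripper open.
Joint ranges: [-163.93, 163.93], [-17.29, 119.83], [-79.2, 71.16], [3.27, 140.29], [-89.18, 269.18], [5.43, 117.66], [-154.24, 154.24]. Speed limits (degrees/s): [147.25, 147.25, 180, 180, 180, 180, 180].

INTERFACE

Orientations are given as [roll, pitch, yaw] about the fixed x, y, z axes, in that order (R = Rz(yaw) Ry(pitch) Rx(roll)).
In Python, from cell import env gives the robot as it stands.
- The arm moves only by the tool apply_moves, never from a script. Its argument "targets" is a list of rows, each a list of 2 entries, a list of its own where there are three numbers: the shift along the world's x, y, z in mm, then the turn, a rotation vector about the world's x, y, z in rad. A call has 1 to 8 rows; each row is the pose to reach, as a shift and turn from the pose commanded when the call began; what a row does not reach only later rows make up. A row lasts 1/10 s, in which the tool goes at most 50 mm and 8.59 degrees, less where a joint would pass 70% of its speed; a pose out of reach is approached as far as the arm can. A call with a gripper value outside its range is refused whole. "hand" is the finger opening in mm, from 0 to 87, set as the call begins (left out, the last holds). The fingers move at their own pace and stop on an object; "squeeze" is the grip in N (left out, the last holds). Time passes only in rows, so rows that repeat a pose let the fingers close. It gives the time, the measured TCP pose, the force and the opening at its end, in the units of the state.
- env.get_obs(): the state, without advancing time (a new reading comes with each control period).
- env.read_camera(name): name is "side" or "top"; returns a dict with "image" (384x512x3 uint8, red, green, blue), "camera_matrix" (3x3 intrinsics, pixels), "k1" (the pictures are not rectified: a ray, as slopes to the right and down, at radius r is drawn at 1 + k1 r^2 times it, then the intrinsics apply), "camera_from_world" (4x4, takes a point from world to camera coordinates). Camera axes: x right, y down, z forward; pixel columns grow to the right and rows downward; lengths in m; the calibration is good to about 2 mm. A picture is of the moment at which its call begins. There is no depth.
- env.sign_off(): hands the job in, once; it reports no verdict.
Trained networks look in a picture, given as the dict that the camera call returned (one of the last four; its "shot" number tells which), for a name from the list of things; names that differ only in an ending like _2 or _b are one class to them, and where a whole thing is asked for, a point or a joint stands for the part that bears it (a point fixed in the world has none). Each returns a list of dicts, best first, with "conf" (0 to 1); they miss things now and then, are a little off and sometimes report something else, mostly with a low value. They report only what shows in the picture. A call takes as long as a camera call.
- env.regions_of(picture, target): "region" (384x512 bool, what is visible of it) and "rect" ([left, top, right, bottom] in pixels, round what is visible of it).
The state is a dict: "time_s": time; "qpos": joint angles; "joint_velocities": joint speeds; "effort": joint torques, N m; "tool_pos": TCP position; "tool_rot": TCP orientation; "force": force on the tool from outside, world axes, zero at the start; "wrist_torque": the same for the moment, N m; "grip_width": finger opening in m.
Only numpy, scipy, OpenCV 4.12 (cv2) and the standard library are available. Lean on these libraries where they do the work, as an engineer would, in place of code of your own. Each camera call takes 0.05 s, during which the arm holds its last target. There are 200 camera calls.

TASK

Close the two-part lollipop mould ready for pouring: stand the loose half on the base plate between the side guides, bolt towards the cam, and slide it in until the bolt's pin is inside the open hook. Then turn the cam's black bar half a turn clockwise (seen from above), to its stop, so that the hook draws the two halves tight together, and let go. Leave everything else on the table where it is.

Things in the scene. Friction and masses are not known exactly. Their poses are not given: they have to be found in the camera images.
- base_mate (a point): Fixed mould base, a steel plate 205 x 212, 10 thick. Point: on the plate's top (10 above the table), mid mating plane; +x into the fixed half towards the cam, z up. Plate: x -115 to 90. Fixed half: aluminium blocks x 0 to 45, |y| 42 to 90, tops 52 over the plate; red seal strips spring 4 out of their faces (4 N at touch, 14 N flush). Sizes in mm.
- bay (a point): Where the loose half is set down: on the plate's top, 65 along -x from base_mate, same axes. From here it slides along +x. Two dark side guides, 16 high, hold its ends: 2.5 play each side for base_mate x > -60, flaring to about 9 at x = -115. Sizes in mm.
- cam_axis (a point): fixed point on the cam's upright turning axis, 48 along +x from base_mate, 30 above the plate (the hook's mid height). Axes as base_mate. Sizes in mm.
- cam_grip (a point): turns with the cam: middle of its black bar grip, on the turning axis, 63 over the plate. Bar: 66 along this x, 13 thick (y), 50 to 76 over the plate; the yellow dot marks its -x end, on the hook mouth's side. Below it a steel disc, 54 diameter, top 50 over the plate; below that a dark spiral hook, 24 to 36 over the plate, reaching 40 from the axis. Sizes in mm.
- cam (a joint): cam angle, rad: 0 = open, dot and hook mouth facing the loose half (-x of base_mate); grows clockwise seen from above to the stop at 3.14; lower stop -0.3. Starts within -0.25 to 0.1, stays where left. The hook catches a pin up to 27 from the axis, draws it in and holds it at 16.5 from 2.65 rad on. Needs up to about 0.3 N m. Distances in mm.
- half_center (a point): Loose half of the mould: aluminium block 45 (x) x 180 (y) x 52 (z), about 0.6 kg, standing on the table; the point is the block's centre, 26 above its underside. +x points out of its mating face (two round lolly cavities, brass bolt). Sizes in mm.
- half_grip (a point): centre of the loose half's black grip, an upright block 26 (x) x 24 (y) x 30 (z) on its top: 8.5 behind (-x) the block's centre, 67 above the underside, standing from 52 to 82 above it. Axes as half_center. Sizes in mm.
- half_face (a point): bottom middle of the loose half's mating face: 22.5 along +x from half_center, level with the underside. With the mould closed it lies at base_mate with the same axes. Sizes in mm.
- bolt_pin (a point): upright brass pin, 10 diameter, at the end of the loose half's bolt: 32 in front (+x) of the mating face, 30 above the underside (the hook's height on the plate); top 39 above it. The bolt's rod, 9 diameter, 14 above the underside, passes under the hook and the disc lies over the pin: it must enter the hook level, from -x. Sizes in mm.
- stick_jar_c (a point): Bystander: glass jar of white lolly sticks, 66 diameter, 85 high (sticks to 145); the point is its centre, 42 above the table. Sizes in mm.
- cookie_pink_c (a point): Bystander: heart cookie with pink icing, about 65 across, 10 thick; its centre. Sizes in mm.
- cookie_blue_c (a point): Bystander: heart cookie with blue icing, about 65 across, 10 thick; its centre. Sizes in mm.
- cookie_round_c (a point): Bystander: round cookie with white icing, 66 diameter, 10 thick; its centre. Sizes in mm.
- icing_bottle_c (a point): Bystander: standing blue squeeze bottle with a white nozzle, 52 diameter, 166 high; the point is on its axis 60 above the table. Sizes in mm.
- spatula_grip (a point): Bystander: decorating spatula lying flat, about 200 long; the point is on its handle. Sizes in mm.
- bowl_c (a point): Bystander: small white bowl, 110 diameter, 50 high; the point is on its axis 25 above the table. Sizes in mm.
- mould_half: the loose half as a whole: origin in the middle of its underside, axes as half_center. Sizes in mm.

How it is judged (in metres and radians):
On the way:
1. the loose half stands on the base plate with its bolt's pin inside the open hook (pin axis within 27 mm of the cam axis, cam turned less than 1 rad) (y of half_face in the frame of base_mate between -0.006 and 0.006 m and z of half_face in the frame of base_mate between -0.003 and 0.004 m and horizontal distance between bolt_pin and cam_axis below 0.027 m and value of joint cam below 1 rad), for 0.1 s.
At the end, for the whole second after the job is handed in: The cam stands at its half-turn stop (2.8 rad or more of 3.14) and the loose half is upright on the plate between the guides, its mating face within 2.5 mm of the fixed half's and parallel within 0.03 rad, at rest and released (y of half_face in the frame of base_mate between -0.006 and 0.006 m and z of half_face in the frame of base_mate between -0.003 and 0.004 m and value of joint cam above 2.8 rad and x of half_face in the frame of base_mate above -0.0025 m and angle between the x axis of half_face and the x axis of base_mate, either way round below 0.03 rad and angle between half_face's own z axis and vertical below 0.05 rad and linear speed of mould_half below 0.02 m/s); the robot touches nothing.
It fails at once if a bystander is moved more than 30 mm (distance of any of stick_jar_c, cookie_pink_c, cookie_blue_c, cookie_round_c, icing_bottle_c, spatula_grip, bowl_c from where it was at the start of the episode above 0.03 m).
It also fails if it takes over 67 s, if anything falls off the work surface, if the arm or the gripper's body presses on something with over 40 N, if the wrist force passes 120 N, or if a joint passes its speed limit or range.

## Working session

There is one attempt and no reset: what is moved stays moved. The work goes in short steps, Python scripts to look and compute and a tool call to move; the robot and the scene stay as the last step left them, time stands still between calls to the robot, and variables do not carry over. Pictures are saved under pics/ and viewed, about 8 in all and at most 12, crops included, and the job is handed in when it is done.

Besides the shell and the picture viewer there is one more tool, called after "Call:" as a command line: name --argument value ..., lists and objects as JSON in quotes. apply_moves: Moves the arm, as the interface text tells. Its arguments: {"type":"object","properties":{"targets":{"type":"array","items":{"type":"array"}},"hand":{"type":"number"},"squeeze":{"type":"number"}},"required":["targets"]}

```bash
mkdir -p pics; ls
cat > h.py <<'E'
import numpy as np,cv2
from cell import env
def shot(n,f=None):
    p=env.read_camera(n)
    if f: cv2.imwrite('pics/'+f,p['image'][:,:,::-1])
    return p
def proj(p,X):
    X=np.atleast_2d(X); T=p['camera_from_world']; c=X@T[:3,:3].T+T[:3,3]
    s=c[:,:2]/c[:,2:]; s=s*(1+p['k1']*(s**2).sum(1,keepdims=True)); K=p['camera_matrix']
    return s@K[:2,:2].T+K[:2,2]
def back(p,uv,z):
    "pixel -> world at height z"
    K=p['camera_matrix'];d=(np.array(uv,float)-K[:2,2])/[K[0,0],K[1,1]];s=d.copy()
    for _ in range(20): s=d/(1+p['k1']*(s**2).sum())
    T=p['camera_from_world'];R=T[:3,:3];o=-R.T@T[:3,3];r=R.T@np.array([*s,1])
    return o+r*(z-o[2])/r[2]
E
python3 - <<'E'
from h import *
a=shot('top','t0.png');b=shot('side','s0.png')
for p in (a,b):
    T=p['camera_from_world'];print(-T[:3,:3].T@T[:3,3],p['camera_matrix'][0,0],p['k1'],T[2,:3])
cv2.imwrite('pics/both.png',cv2.resize(np.vstack([a['image'],b['image']])[:,:,::-1],None,fx=.78,fy=.78))
o=env.get_obs();print(o)
for n in ['mould_half','cam','half_grip','bolt_pin','stick_jar_c','cookie_pink_c','cookie_blue_c','cookie_round_c','icing_bottle_c','spatula_grip','bowl_c']:
    for q,p in (('t',a),('s',b)):
        r=env.regions_of(p,n);print(n,q,[(round(d['conf'],2),np.round(d['rect']).tolist(),int(d['region'].sum())) for d in r[:2]])
E
```

```text
pics
[ 0.4286514  -0.01289776  1.14665791] 398.40562421238053 -0.06723351136357063 [ 0.11808902  0.01950599 -0.99281141]
[-0.46634705 -0.99004706  0.99318822] 481.18052286087146 -0.14735829187134247 [ 0.59945771  0.58383438 -0.54752888]
{'time_s': 0.1, 'qpos': array([67.90241295, 18.43451935, -4.01490021, 83.1679277 ,  1.29539331,
       78.5410183 , -3.25983664]), 'joint_velocities': array([ 0.07202344, -0.15524701,  0.01941395, -0.16527028,  0.09734382,
        0.00588052,  0.02050821]), 'effort': array([ 6.23017204e-04, -4.92571950e+01, -4.05211682e-01, -3.13398671e+01,
       -6.41415012e-02,  3.95710731e-02,  4.52391873e-05]), 'tool_pos': array([ 0.25274014, -0.59831231,  0.22157399]), 'tool_rot': array([-1.79901786e+02,  6.05966773e-03,  2.29068299e+01]), 'force': array([-0.28567918,  0.52769215, -0.01155505]), 'wrist_torque': array([-0.01650426,  0.03785725,  0.03475585]), 'grip_width': 0.08724377883048033}
mould_half t [(0.74, [298.0, 166.0, 362.0, 199.0], 1150)]
mould_half s [(0.68, [285.0, 203.0, 341.0, 231.0], 1058)]
cam t [(0.9, [164.0, 149.0, 188.0, 171.0], 306)]
cam s [
[... 438 characters left out ...]
0, 204.0, 215.0], 144), (0.61, [189.0, 151.0, 262.0, 197.0], 2040)]
cookie_blue_c t [(0.65, [238.0, 248.0, 255.0, 272.0], 335)]
cookie_blue_c s [(0.63, [210.0, 218.0, 228.0, 228.0], 138)]
cookie_round_c t [(0.97, [279.0, 252.0, 303.0, 276.0], 419)]
cookie_round_c s [(0.66, [234.0, 234.0, 253.0, 248.0], 201)]
icing_bottle_c t [(0.74, [72.0, 195.0, 106.0, 212.0], 550)]
icing_bottle_c s [(0.64, [165.0, 129.0, 178.0, 168.0], 370)]
spatula_grip t [(0.57, [245.0, 143.0, 272.0, 241.0], 1085)]
spatula_grip s [(0.91, [234.0, 181.0, 294.0, 216.0], 421), (0.63, [289.0, 201.0, 342.0, 229.0], 1022)]
bowl_c t [(0.76, [399.0, 184.0, 439.0, 223.0], 1200)]
bowl_c s [(0.65, [347.0, 258.0, 383.0, 269.0], 162)]
```

View pics/t0.png

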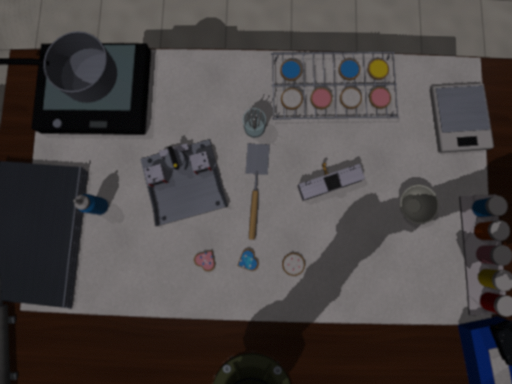

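View pics/s0.png

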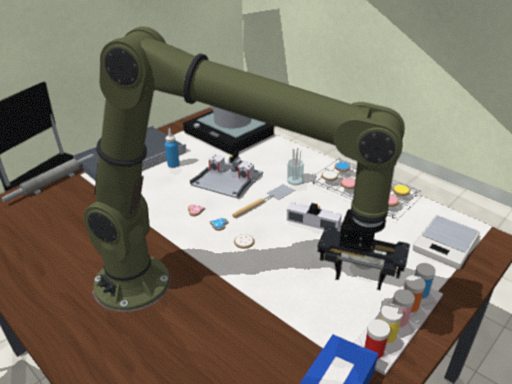

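The top view shows the fixed base near (185,182), with the cam near (175,160). The loose half is at (331,182), its bolt pointing up in the picture (+x). I'll enlarge both to measure them.

Run:
```python
from h import *
a=cv2.convertScaleAbs(cv2.imread('pics/t0.png'),alpha=1.7)
c1=cv2.resize(a[130:230,135:235],(600,600),interpolation=cv2.INTER_CUBIC)
c2=cv2.resize(a[150:210,290:370],(800,600),interpolation=cv2.INTER_CUBIC)
cv2.imwrite('pics/c1.png',c1);cv2.imwrite('pics/c2.png',c2)
```

```text
(no output)
```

View pics/c1.png

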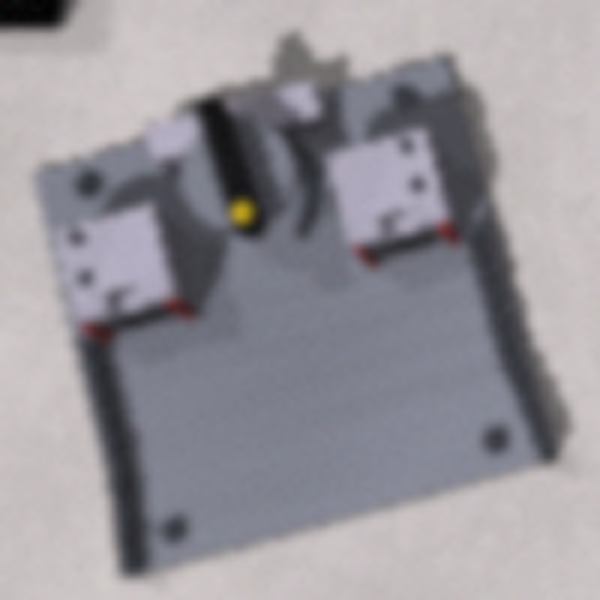

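View pics/c2.png

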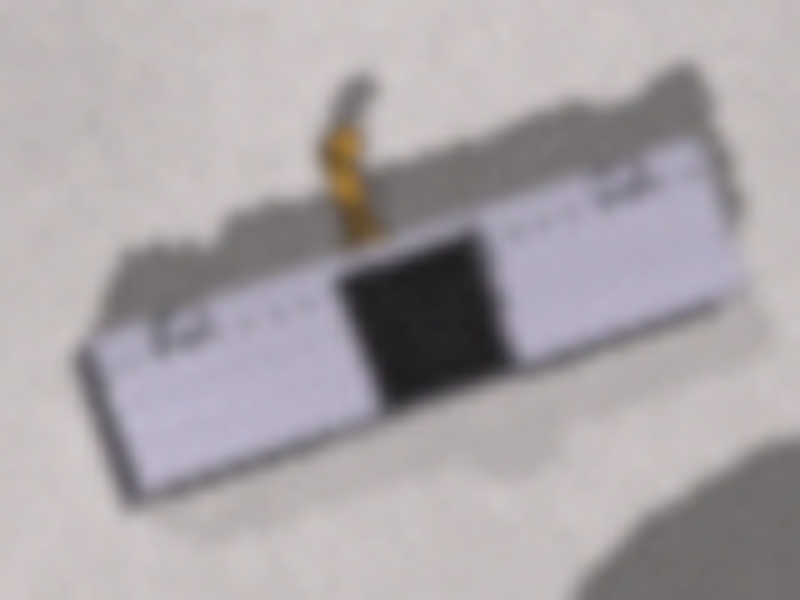

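c1 shows the plate corners at (38,170), (450,57), (557,460) and (125,575), with the block tops and the yellow dot (242,212) clear. c2 shows the half's top corners at (100,340), (700,145), (745,290) and (140,495), the grip top in the middle, and the pin at (343,140). I'll fit both poses to these points.

```bash
cat >> h.py <<'E'
from scipy.optimize import least_squares
def fit(p,L,uv,z0,x0):
    L=np.array(L,float)/1000;uv=np.array(uv,float)
    def W(v):
        c,s=np.cos(v[2]),np.sin(v[2]);return np.c_[v[0]+c*L[:,0]-s*L[:,1],v[1]+s*L[:,0]+c*L[:,1],z0+L[:,2]]
    r=least_squares(lambda v:(proj(p,W(v))-uv).ravel(),x0,loss='soft_l1')
    return r.x,np.round(proj(p,W(r.x))-uv,1).tolist()
E
python3 - <<'E'
from h import *
a=shot('top')
cr=lambda l,s,o:(np.array(l)+.5)/s-.5+np.array(o)
BL=[(90,106,0),(90,-106,0),(-115,-106,0),(-115,106,0),(45,90,52),(45,42,52),(0,90,52),(0,42,52),(45,-42,52),(45,-90,52),(0,-42,52),(0,-90,52)]
BU=cr([(38,170),(450,57),(557,460),(125,575),(52,228),(152,207),(80,325),(180,300),(328,155),(428,130),(355,250),(450,230)],6,(135,130))
x,e=fit(a,BL,BU,.010,[.55,.18,.2]);print('base',x,e)
print('dot',back(a,cr([(242,212)],6,(135,130))[0],.086),'barend',back(a,cr([(207,100)],6,(135,130))[0],.086))
c,s=np.cos(x[2]),np.sin(x[2]);print('cam',x[0]+.048*c,x[1]+.048*s)
HL=[(22.5,90,52),(22.5,-90,52),(-22.5,-90,52),(-22.5,90,52),(4.5,12,82),(4.5,-12,82),(-21.5,-12,82),(-21.5,12,82),(54.5,0,39)]
HU=cr([(100,340),(700,145),(745,290),(140,495),(340,280),(480,235),(515,360),(388,408),(343,140)],10,(290,150))
x,e=fit(a,HL,HU,0,[.55,-.2,.2]);print('half',x,e)
for n,z in [('stick_jar_c',.085),('icing_bottle_c',.1),('spatula_grip',.01)]:
    for d in env.regions_of(a,n)[:1]:
        r=d['rect'];print(n,back(a,[(r[0]+r[2])/2,(r[1]+r[3])/2],z),back(a,r[:2],z),back(a,r[2:],z))
E
```

```text
base [0.59756995 0.21740436 0.28829176] [[-0.7, 0.1], [0.4, 0.2], [-0.0, 0.5], [0.6, 0.4], [0.5, 0.5], [0.4, -0.5], [-0.6, -0.3], [-0.6, -0.6], [0.1, 0.4], [0.1, 0.1], [-0.6, -0.1], [0.3, -1.2]]
dot [0.62162647 0.22373999 0.086     ] barend [0.67314835 0.24264247 0.086     ]
cam 0.6435890385730905 0.23105147152193903
half [ 0.59327253 -0.20653244  0.34330872] [[-1.5, -0.2], [-0.6, -0.6], [0.5, 0.1], [-0.2, -0.3], [5.1, 1.7], [-0.6, 3.4], [-0.9, -0.0], [3.5, -2.1], [0.3, -0.0]]
stick_jar_c [0.7396457  0.00933693 0.085     ] [0.78647043 0.04516282 0.085     ] [ 0.69350606 -0.02601814  0.085     ]
icing_bottle_c [0.49974262 0.44672823 0.1       ] [0.51871686 0.49267839 0.1       ] [0.48094885 0.40138518 0.1       ]
spatula_grip [0.56056021 0.00571217 0.01      ] [0.69285271 0.04608749 0.01      ] [ 0.4319349  -0.03354899  0.01      ]
```

Run:
```python
from h import *
a=shot('top')
cr=lambda l,s,o:(np.array(l)+.5)/s-.5+np.array(o)
HL=[(22.5,90,52),(22.5,-90,52),(-22.5,-90,52),(-22.5,90,52),(4.5,-12,82),(-21.5,-12,82),(-21.5,12,52),(54.5,0,39)]
HU=cr([(100,340),(700,145),(745,290),(140,495),(480,235),(515,360),(388,408),(343,140)],10,(290,150))
x,e=fit(a,HL,HU,0,[.55,-.2,.2]);print('half',x,np.degrees(x[2]),e)
g=x[:2]-.0085*np.array([np.cos(x[2]),np.sin(x[2])]);o=env.get_obs()
print('grip',g,'delta',(g-o['tool_pos'][:2])*1000,'turn',x[2]-np.radians(o['tool_rot'][2]),o['tool_rot'])
```

```text
half [ 0.5930569  -0.20720091  0.34476537] 19.753600811254334 [[-1.2, -0.0], [-0.3, -0.5], [0.7, 0.1], [0.1, -0.2], [-0.3, 3.5], [-0.6, 0.0], [1.8, -0.6], [0.5, 0.0]]
grip [ 0.58505708 -0.2100737 ] delta [332.05593171 388.70102515] turn -0.05507756750096837 [1.79992827e+02 2.90830498e-03 2.29093130e+01]
```

Call:
apply_moves --targets '[[[20, 30, 0], [0, 0, 0]], [[50, 65, 0], [0, 0, 0]], [[80, 100, 0], [0, 0, -0.02]], [[110, 135, 0], [0, 0, -0.03]], [[140, 170, 0], [0, 0, -0.04]], [[170, 203, 0], [0, 0, -0.055]], [[200, 237, 0], [0, 0, -0.055]], [[230, 270, 0], [0, 0, -0.055]]]' --hand 60

```text
time_s: 2.25
tool_pos: [0.484, -0.3272, 0.2229]
tool_rot: [180.0, -0.0, 19.8]
force: [1.4, 0.4, -1.5]
grip_width: 0.06
```

Call:
apply_moves --targets '[[[30, 35, 0], [0, 0, 0]], [[60, 70, -15], [0, 0, 0]], [[85, 100, -35], [0, 0, 0]], [[102, 118, -50], [0, 0, 0]], [[102, 118, -60], [0, 0, 0]], [[102, 118, -60], [0, 0, 0]], [[102, 118, -60], [0, 0, 0]]]'

```text
time_s: 2.95
tool_pos: [0.5842, -0.2127, 0.1628]
tool_rot: [179.9, 0.1, 19.6]
force: [-0.1, -0.1, -0.5]
grip_width: 0.0602
```

Run:
```python
from h import *
o=env.get_obs();print(o['tool_pos'],o['tool_rot'],o['qpos'],o['force'])
a=shot('top','t1.png');b=shot('side','s1.png')
s=cv2.resize(b['image'][170:245,270:370],(800,600),interpolation=cv2.INTER_CUBIC)[:,:,::-1]
cv2.imwrite('pics/s1c.png',cv2.convertScaleAbs(s,alpha=1.5))
HL=np.array([(22.5,90,52),(22.5,-90,52),(-22.5,-90,52),(-22.5,90,52),(-22.5,90,0),(-22.5,-90,0),(-21.5,12,82),(-21.5,-12,82),(4.5,12,82),(54.5,0,39)])/1000
y=.3448;R=np.array([[np.cos(y),-np.sin(y),0],[np.sin(y),np.cos(y),0],[0,0,1]])
uv=proj(b,HL@R.T+[.593,-.2072,0]);print(((uv-[270,170]+.5)*8-.5).round())
print(((proj(b,o['tool_pos'])-[270,170])*8).round())
```

```text
[ 0.58422812 -0.21268641  0.16281149] [1.79946776e+02 5.02335821e-02 1.96218778e+01] [ 34.76013907  18.25995033 -21.09661234  91.30480581   6.89746387
  71.72126688 -57.91353365] [-0.11712469 -0.08060406 -0.47146261]
[[168. 255.]
 [571. 351.]
 [541. 411.]
 [129. 310.]
 [127. 409.]
 [531. 512.]
 [308. 293.]
 [364. 306.]
 [329. 260.]
 [388. 287.]]
[[357. 117.]]
```

View pics/s1c.png

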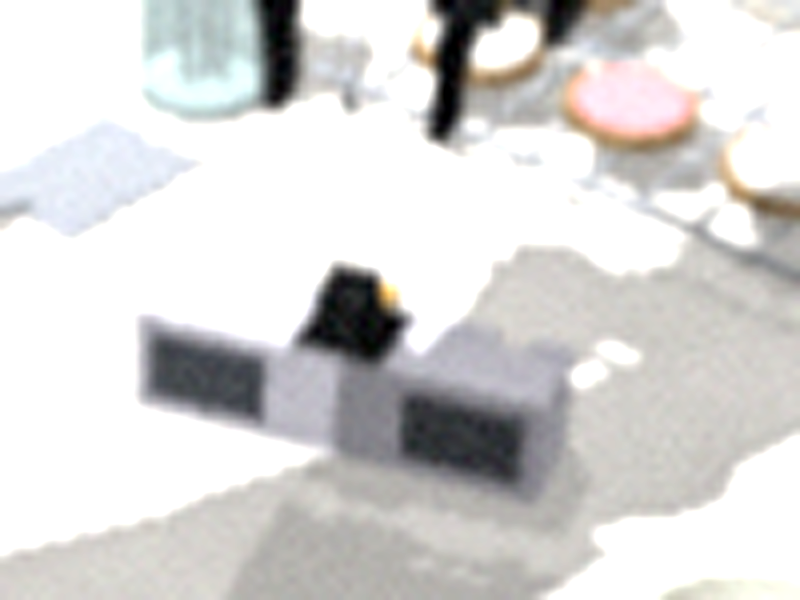

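The side crop shows the half's rear edge at (142,318)–(527,492), within 2 px of the prediction. The open fingers straddle its black grip at about (345,300). I'll go down and grasp.

Call:
apply_moves --targets '[[[1, 2, -30], [0, 0, 0]], [[1, 2, -65], [0, 0, 0]], [[1, 2, -90], [0, 0, 0]], [[1, 2, -105], [0, 0, 0]], [[1, 2, -107], [0, 0, 0]], [[1, 2, -107], [0, 0, 0]]]'

```text
time_s: 3.65
tool_pos: [0.5865, -0.2095, 0.0565]
tool_rot: [179.9, -0.1, 19.7]
force: [-0.6, -0.1, 0.6]
grip_width: 0.0598
```

Call:
apply_moves --targets '[[[0, 0, 0], [0, 0, 0]], [[0, 0, 0], [0, 0, 0]], [[0, 0, 0], [0, 0, 0]], [[0, 0, 0], [0, 0, 0]], [[0, 0, 0], [0, 0, 0]], [[0, 0, 0], [0, 0, 0]]]' --hand 10 --squeeze 45

```text
time_s: 4.25
tool_pos: [0.5863, -0.2096, 0.0559]
tool_rot: [179.9, -0.0, 19.7]
force: [0.5, -1.2, 0.8]
grip_width: 0.0238
```

Call:
apply_moves --targets '[[[0, 0, 10], [0, 0, 0]], [[0, 0, 30], [0, 0, 0]], [[-5, 15, 55], [0, 0, 0]], [[-15, 45, 70], [0, 0, 0]], [[-25, 85, 75], [0, 0, -0.01]], [[-35, 125, 75], [0, 0, -0.02]], [[-45, 165, 75], [0, 0, -0.03]], [[-55, 205, 75], [0, 0, -0.04]]]'

```text
time_s: 5.05
tool_pos: [0.529, -0.0019, 0.1299]
tool_rot: [-179.9, 0.1, 17.5]
force: [1.4, 0.4, -7.1]
grip_width: 0.0237
```

Call:
apply_moves --targets '[[[-10, 40, 0], [0, 0, -0.01]], [[-20, 80, 0], [0, 0, -0.016]], [[-28, 120, 0], [0, 0, -0.016]], [[-35, 155, 0], [0, 0, -0.016]], [[-39, 180, 0], [0, 0, -0.016]], [[-40, 190, 0], [0, 0, -0.016]], [[-40, 190, 0], [0, 0, -0.016]], [[-40, 190, 0], [0, 0, -0.016]]]'

```text
time_s: 5.85
tool_pos: [0.491, 0.1843, 0.1301]
tool_rot: [179.9, 0.1, 16.5]
force: [0.3, -1.4, -6.5]
grip_width: 0.0237
```

Run:
```python
from h import *
o=env.get_obs();print(o['tool_pos'],o['tool_rot'],o['qpos'],o['force'])
a=shot('top','t2.png');b=shot('side','s2.png')
s=cv2.resize(a['image'][130:240,110:240],(708,600),interpolation=cv2.INTER_CUBIC)[:,:,::-1]
s2=cv2.resize(b['image'][135:205,170:280],(708,450),interpolation=cv2.INTER_CUBIC)[:,:,::-1]
cv2.imwrite('pics/t2c.png',cv2.resize(cv2.convertScaleAbs(np.vstack([s,s2]),alpha=1.3),None,fx=.57,fy=.57))
cv2.imwrite('pics/t2c.png',cv2.convertScaleAbs(s,alpha=1.4))
```

```text
[0.49096761 0.18434112 0.13009306] [1.79917804e+02 8.98542226e-02 1.64729051e+01] [  10.08426269    9.82657396  -36.47932449  106.43571693    6.45582634
   65.87462514 -102.17670238] [ 0.34793444 -1.36367218 -6.4707339 ]
```

View pics/t2c.png

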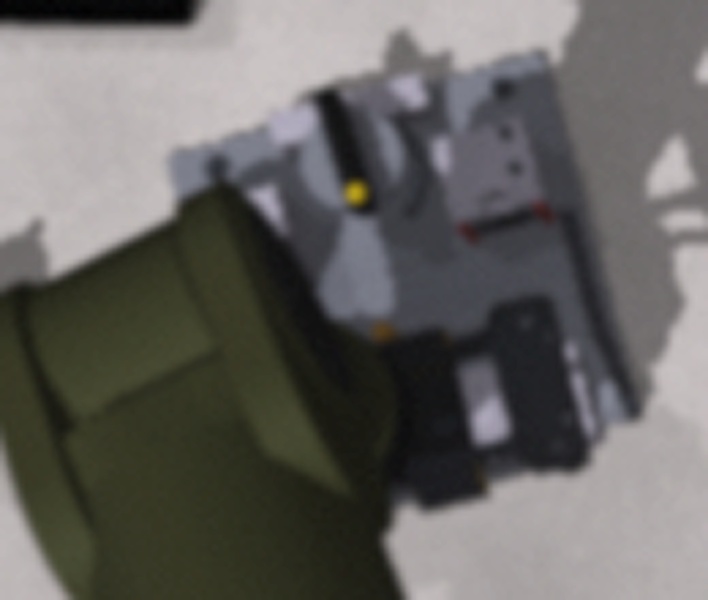

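The top crop shows the arm covering the left of the base. The pin is at (384,331), the right end of the half near (590,400), and the right guide runs (570,220)–(635,410). I'll compute where the pin lies in the base frame and re-measure with the side view.

Run:
```python
from h import *
a=shot('top');b=shot('side')
y=.2883;R=np.array([[np.cos(y),-np.sin(y),0],[np.sin(y),np.cos(y),0],[0,0,1]]);o=np.array([.5976,.2174,.010])
uv=[384.5/5.446-.5+110,331.5/5.4545-.5+130]
print('pin local mm',(back(a,uv,.113)-o)@R*1000)
t=env.get_obs()['tool_pos'];print('tcp local',(t-o)@R*1000)
# side crop with predicted overlay
s=cv2.resize(b['image'][140:205,180:280],(800,520),interpolation=cv2.INTER_CUBIC)[:,:,::-1].copy();s=cv2.convertScaleAbs(s,alpha=1.2)
P=np.array([(90,106,0),(90,-106,0),(-115,-106,0),(-115,106,0),(0,90,52),(0,42,52),(0,-42,52),(0,-90,52),(45,-90,52),(45,-42,52),(48,0,76)])/1000
H=np.array([(-80,90,0),(-80,-90,0),(-125,-90,0),(-125,90,0),(-80,-90,52),(-80,90,52),(-125,-90,52),(-125,90,52),(-48,0,39)])/1000+[0,0,.0642]
for L,c in ((P,(0,0,255)),(H,(0,255,0))):
    for q in proj(b,L@R.T+o): cv2.circle(s,tuple(int(v) for v in (q-[180,140]+.5)*8),3,c,-1)
cv2.imwrite('pics/s2c.png',s)
```

```text
pin local mm [-51.01450806  -2.55743117 103.        ]
tcp local [-111.23870867   -1.38417831  120.38869659]
```

View pics/s2c.png

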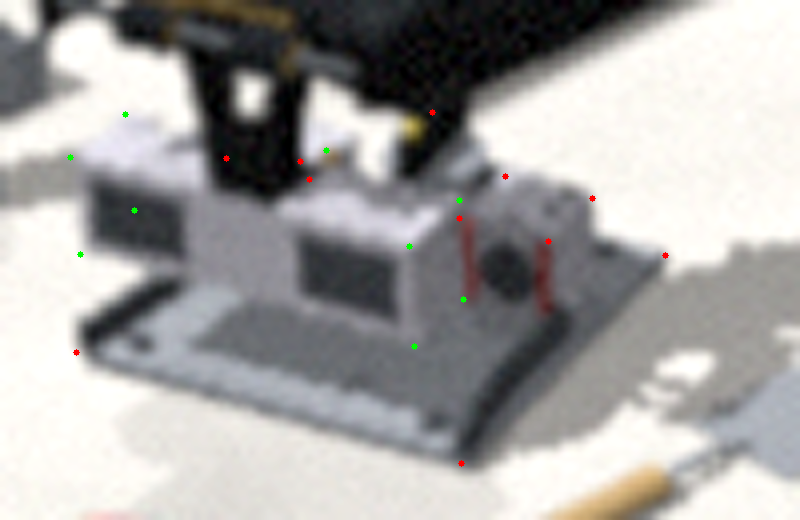

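Call:
apply_moves --targets '[[[-0.5, 2, -15], [0, 0, 0]], [[-0.5, 2, -35], [0, 0, 0]], [[-0.5, 2, -50], [0, 0, 0]], [[-0.5, 2, -58], [0, 0, 0]], [[-0.5, 2, -61], [0, 0, 0]], [[-0.5, 2, -61], [0, 0, 0]]]'

```text
time_s: 6.65
tool_pos: [0.4904, 0.1882, 0.0693]
tool_rot: [-180.0, 0.0, 16.5]
force: [-0.5, 0.4, -6.2]
grip_width: 0.0238
```

Call:
apply_moves --targets '[[[0, 0, -1], [0, 0, 0]], [[0, 0, -2], [0, 0, 0]], [[0, 0, -3], [0, 0, 0]], [[0, 0, -3.5], [0, 0, 0]], [[0, 0, -3.5], [0, 0, 0]]]'

```text
time_s: 7.15
tool_pos: [0.4905, 0.1882, 0.0661]
tool_rot: [180.0, -0.0, 16.5]
force: [0.2, -0.7, -5.5]
grip_width: 0.0238
```

Call:
apply_moves --targets '[[[3, 0.5, -0.5], [0, 0, 0]], [[7, 1.5, -0.5], [0, 0, 0]], [[11, 2.5, -0.5], [0, 0, 0]], [[15, 4, -0.5], [0, 0, 0]], [[19, 5, -0.5], [0, 0, 0]], [[19, 5, -0.5], [0, 0, 0]]]'

```text
time_s: 7.75
tool_pos: [0.5108, 0.1936, 0.0658]
tool_rot: [-180.0, -0.1, 16.5]
force: [-0.4, 0.3, -2.4]
grip_width: 0.0234
```

```bash
cat >> h.py <<'E'
def loc(x,o=np.array([.5976,.2174,.010]),y=.2883):
    R=np.array([[np.cos(y),-np.sin(y),0],[np.sin(y),np.cos(y),0],[0,0,1]]);return (np.asarray(x)-o)@R*1000
def rot(y=.2883): return np.array([[np.cos(y),-np.sin(y),0],[np.sin(y),np.cos(y),0],[0,0,1]])
E
python3 - <<'E'
from h import *
F=[]
a=shot('top','t3.png')
for i in range(4):
    o=env.get_obs();F.append(np.r_[o['force']@rot(),o['wrist_torque'][2]]);env.read_camera('side')
print(np.mean(F,0),loc(o['tool_pos']),o['tool_rot'])
s=cv2.resize(a['image'][150:220,160:235],(643,600),interpolation=cv2.INTER_CUBIC)[:,:,::-1]
cv2.imwrite('pics/t3c.png',cv2.convertScaleAbs(s,alpha=1.6))
E
```

```text
[ 0.4080863  -0.23355686 -2.31474201 -0.03709157] [-90.27638446   1.89803534  55.88567267] [-1.79993146e+02 -1.34421352e-01  1.65542614e+01]
```

View pics/t3c.png

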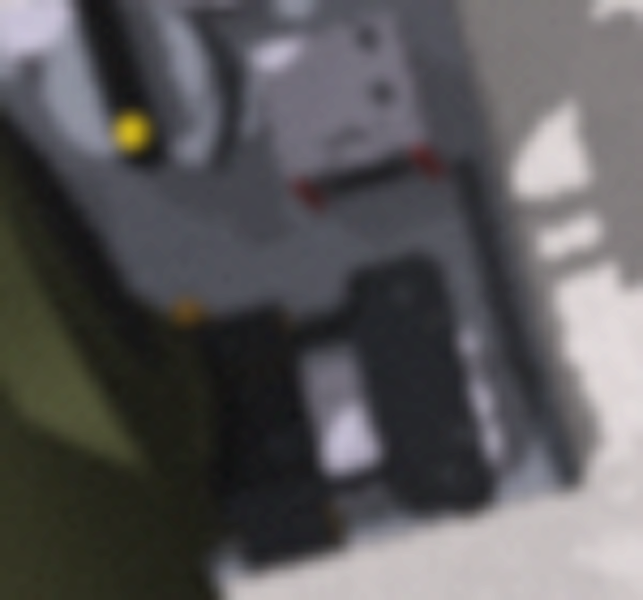

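The crop shows the pin at (187,310). The half's right end runs about (470,335)–(505,465), roughly in line with the fixed block's outer edge, and side forces are nil. I'll keep sliding.

Call:
apply_moves --targets '[[[4, 1, 0], [0, 0, 0]], [[8, 2.3, 0], [0, 0, 0]], [[11.5, 3.4, 0], [0, 0, 0]], [[15, 4.5, 0], [0, 0, 0]], [[19, 5.6, 0], [0, 0, 0]], [[19, 5.6, 0], [0, 0, 0]]]'

```text
time_s: 8.6
tool_pos: [0.5283, 0.1989, 0.0659]
tool_rot: [180.0, 0.1, 16.6]
force: [-4.3, -2.2, 3.5]
grip_width: 0.024
```

Run:
```python
from h import *
F=[]
for i in range(4):
    o=env.get_obs();F.append(np.r_[o['force']@rot(),o['wrist_torque'][2]]);a=env.read_camera('top')
print(np.mean(F,0),loc(o['tool_pos']),o['tool_rot'])
print('pin prev',loc(back(a,[181.4,185.7],.049)))
print('block edge',loc(back(a,[160+430.5/8.573-.5,150+150.5/8.571-.5],.062)),'half end',loc(back(a,[160+470.5/8.573-.5,150+335.5/8.571-.5],.062)),loc(back(a,[160+505.5/8.573-.5,150+465.5/8.571-.5],.062)))
```

```text
[-4.29039642e+00 -1.71169410e-01  4.06963914e+00  1.73291170e-03] [-71.739914     1.92433533  55.8803519 ] [1.79984834e+02 2.48080881e-02 1.65514870e+01]
pin prev [-28.51908112   1.40876175  39.        ]
block edge [ -0.76517834 -89.20085263  52.        ] half end [-62.55927548 -86.89915816  52.        ] [-106.03278489  -87.40706856   52.        ]
```

Call:
apply_moves --targets '[[[4, 0, 0.3], [0, 0, 0]], [[8, 1, 0.3], [0, 0, 0]], [[12, 2.1, 0.3], [0, 0, 0]], [[16, 3.2, 0.3], [0, 0, 0]], [[19.5, 4.3, 0.3], [0, 0, 0]], [[19.5, 4.3, 0.3], [0, 0, 0]]]'

```text
time_s: 9.4
tool_pos: [0.5487, 0.2035, 0.0658]
tool_rot: [-180.0, -0.1, 16.5]
force: [-3.1, 0.0, 2.4]
grip_width: 0.0243
```

Run:
```python
from h import *
F=[]
for i in range(3):
    o=env.get_obs();F.append(np.r_[o['force']@rot(),o['wrist_torque'][2]]);a=env.read_camera('top')
print(np.mean(F,0),loc(o['tool_pos']),o['tool_rot'])
```

```text
[-2.17033563  1.0565236   1.8738997  -0.04911684] [-50.84717011   0.54580844  55.86700637] [-1.79979800e+02 -9.08074862e-02  1.65482012e+01]
```

Call:
apply_moves --targets '[[[4, 1, 0], [0, 0, 0]], [[8, 2.3, 0], [0, 0, 0]], [[12, 3.5, 0], [0, 0, 0]], [[15, 4.4, 0], [0, 0, 0]], [[15, 4.4, 0], [0, 0, 0]]]'

```text
time_s: 10.05
tool_pos: [0.5634, 0.2076, 0.0659]
tool_rot: [180.0, -0.0, 16.5]
force: [-2.8, -0.0, 4.0]
grip_width: 0.0238
```

Run:
```python
from h import *
F=[]
for i in range(3):
    o=env.get_obs();F.append(np.r_[o['force']@rot(),o['wrist_torque'][2]]);a=env.read_camera('top')
print(np.mean(F,0),loc(o['tool_pos']),o['tool_rot'])
b=shot('side')
s=cv2.resize(a['image'][140:215,140:235],(760,600),interpolation=cv2.INTER_CUBIC)[:,:,::-1]
s2=cv2.resize(b['image'][140:205,180:280],(800,520),interpolation=cv2.INTER_CUBIC)[:,:,::-1]
cv2.imwrite('pics/t4c.png',cv2.convertScaleAbs(s,alpha=1.6))
cv2.imwrite('pics/s4c.png',cv2.convertScaleAbs(s2,alpha=1.2))
```

```text
[-2.59688985  0.75224638  3.01875764 -0.00729558] [-35.62373108   0.31469762  55.86409988] [ 1.79997424e+02 -4.29800954e-02  1.65491159e+01]
```

View pics/t4c.png

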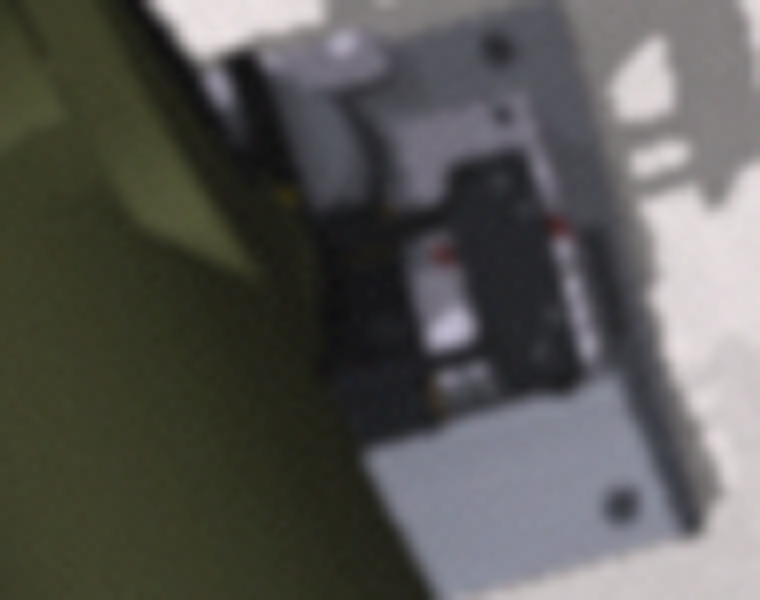

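The crop shows the half's front edge next to the red strips at (440,252) and (558,225). A few mm more should show seal contact in the force, which would check x.

Call:
apply_moves --targets '[[[1, 0.3, 0], [0, 0, 0]], [[2, 0.6, 0], [0, 0, 0]], [[2, 0.6, 0], [0, 0, 0]]]'

```text
time_s: 10.55
tool_pos: [0.5641, 0.2078, 0.066]
tool_rot: [180.0, 0.1, 16.5]
force: [-6.3, -0.9, 6.3]
grip_width: 0.0238
```

Call:
apply_moves --targets '[[[1, 0.3, 0], [0, 0, 0]], [[1, 0.3, 0], [0, 0, 0]]]'

```text
time_s: 10.75
tool_pos: [0.5656, 0.2082, 0.0659]
tool_rot: [180.0, 0.1, 16.5]
force: [-4.1, -0.9, 5.1]
grip_width: 0.0237
```

Run:
```python
from h import *
F=[]
for i in range(3):
    o=env.get_obs();F.append(np.r_[o['force']@rot(),o['wrist_torque'][2]]);a=env.read_camera('top')
print(np.mean(F,0),loc(o['tool_pos']),o['qpos'])
```

```text
[-4.80966439 -0.29890878  5.29354215 -0.01168681] [-33.34759201   0.28382431  55.94309918] [   5.09025751   23.42427289  -33.89292111   99.11566924   14.56244771
   61.9540755  -106.99026393]
```

Contact is light and level, so the pin should be about 20 mm from the cam axis. I'll release, rise, and flip the wrist over the cam.

Call:
apply_moves --targets '[[[0, 0, 0], [0, 0, 0]], [[0, 0, 0], [0, 0, 0]], [[0, 0, 0], [0, 0, 0]], [[0, 0, 0], [0, 0, 0]], [[0, 0, 20], [0, 0, 0]], [[0, 0, 45], [0, 0, 0]], [[0, 0, 70], [0, 0, 0]], [[0, 0, 75], [0, 0, 0]]]' --hand 55

```text
time_s: 11.7
tool_pos: [0.568, 0.2094, 0.1441]
tool_rot: [-180.0, -0.3, 16.5]
force: [0.8, 1.3, 0.5]
grip_width: 0.055
```

Call:
apply_moves --targets '[[[10, 3, 0], [0, 0, 0.13]], [[30, 9, 0], [0, 0, 0.26]], [[50, 15, 0], [0, 0, 0.39]], [[65, 20, 0], [0, 0, 0.52]], [[75, 23, 0], [0, 0, 0.65]], [[78, 23, 0], [0, 0, 0.78]], [[78, 23, 0], [0, 0, 0.91]], [[78, 23, 0], [0, 0, 1.04]]]'

```text
time_s: 12.5
tool_pos: [0.6439, 0.2313, 0.1395]
tool_rot: [-179.9, 0.0, 76.4]
force: [0.5, 0.4, 0.1]
grip_width: 0.0551
```

Call:
apply_moves --targets '[[[0, 0, 0], [0, 0, 0.13]], [[0, 0, 0], [0, 0, 0.26]], [[0, 0, 0], [0, 0, 0.39]], [[0, 0, 0], [0, 0, 0.52]], [[0, 0, 0], [0, 0, 0.65]], [[0, 0, 0], [0, 0, 0.78]], [[0, 0, 0], [0, 0, 0.91]], [[0, 0, 0], [0, 0, 1.04]]]'

```text
time_s: 13.3
tool_pos: [0.6438, 0.2312, 0.1397]
tool_rot: [-180.0, -0.0, 136.0]
force: [-0.0, -0.5, -0.7]
grip_width: 0.0548
```

Call:
apply_moves --targets '[[[0, 0, 0], [0, 0, 0.13]], [[0, 0, 0], [0, 0, 0.26]], [[0, 0, 0], [0, 0, 0.39]], [[0, 0, 0], [0, 0, 0.52]], [[0, 0, 0], [0, 0, 0.65]], [[0, 0, 0], [0, 0, 0.78]], [[0, 0, 0], [0, 0, 0.91]], [[0, 0, 0], [0, 0, 1.04]]]'

```text
time_s: 14.1
tool_pos: [0.6439, 0.2312, 0.1397]
tool_rot: [180.0, -0.0, -164.4]
force: [0.9, -0.3, 0.2]
grip_width: 0.055
```

Call:
apply_moves --targets '[[[0, 0, 0], [0, 0, 0.065]], [[0, 0, 0], [0, 0, 0.065]], [[0, 0, 0], [0, 0, 0.065]]]'

```text
time_s: 14.4
tool_pos: [0.6438, 0.2313, 0.1401]
tool_rot: [180.0, -0.0, -161.1]
force: [0.1, 0.4, -0.4]
grip_width: 0.0552
```

Run:
```python
from h import *
a=shot('top','t5.png');b=shot('side','s5.png');o=env.get_obs()
print(loc(o['tool_pos']),o['tool_pos'],o['tool_rot'],o['qpos'],o['time_s'])
s=cv2.resize(a['image'][140:215,140:235],(760,600),interpolation=cv2.INTER_CUBIC)[:,:,::-1]
s2=cv2.resize(b['image'][130:200,190:270],(685,600),interpolation=cv2.INTER_CUBIC)[:,:,::-1]
o=np.hstack([s,s2]);cv2.imwrite('pics/c5.png',cv2.convertScaleAbs(cv2.resize(o,(800,332)),alpha=1.5))
cv2.imwrite('pics/c5s.png',cv2.convertScaleAbs(s2,alpha=1.3))
```

```text
[ 48.39056826   0.27625473 130.51233806] [0.64391488 0.2314234  0.14051234] [ 1.79997431e+02 -1.22462804e-02 -1.61025153e+02] [ 20.82262917  41.83808444 -66.32164177  81.92072326  38.2277897
  80.77316446  63.07133273] 14.5
```

View pics/c5.png

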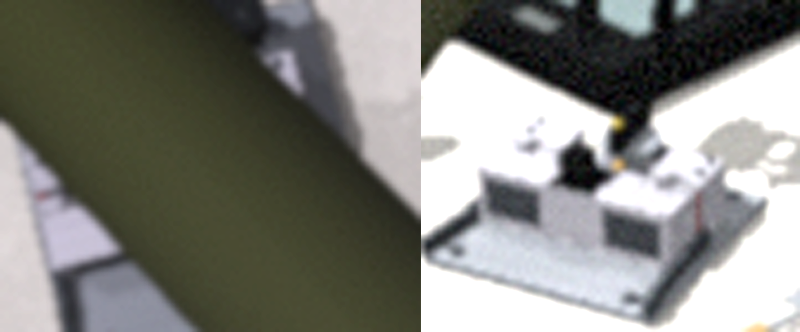

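The side half of the crop shows the loose half upright on the plate, its face near the fixed blocks, with the yellow dot below the gripper. I'll go down onto the cam bar with a narrower opening and grip it.

Call:
apply_moves --targets '[[[0, 0, 0], [0, 0, 0]], [[0, 0, -20], [0, 0, 0]], [[0, 0, -40], [0, 0, 0]], [[0, 0, -60], [0, 0, 0]], [[0, 0, -70], [0, 0, 0]], [[0, 0, -75], [0, 0, 0]], [[0, 0, -75], [0, 0, 0]]]' --hand 40

```text
time_s: 15.2
tool_pos: [0.6436, 0.2313, 0.0649]
tool_rot: [180.0, -0.1, -161.0]
force: [-0.5, -0.1, -0.0]
grip_width: 0.0401
```

Call:
apply_moves --targets '[[[0, 0, 0], [0, 0, 0]], [[0, 0, 0], [0, 0, 0]], [[0, 0, 0], [0, 0, 0]], [[0, 0, 0], [0, 0, 0]], [[0, 0, 0], [0, 0, 0]]]' --hand 5 --squeeze 30

```text
time_s: 15.7
tool_pos: [0.6441, 0.2319, 0.0664]
tool_rot: [180.0, 0.1, -161.0]
force: [0.4, 0.1, 0.9]
grip_width: 0.0128
```

Gripped at 12.8 mm with little side force. Turning clockwise.

Call:
apply_moves --targets '[[[0, 0, 0], [0, 0, -0.1]], [[0, 0, 0], [0, 0, -0.2]], [[0, 0, 0], [0, 0, -0.3]], [[0, 0, 0], [0, 0, -0.4]], [[0, 0, 0], [0, 0, -0.5]], [[0, 0, 0], [0, 0, -0.6]], [[0, 0, 0], [0, 0, -0.7]], [[0, 0, 0], [0, 0, -0.8]]]'

```text
time_s: 16.5
tool_pos: [0.6442, 0.2326, 0.0664]
tool_rot: [179.9, 0.0, 153.0]
force: [0.4, 1.6, 0.5]
grip_width: 0.0129
```

Run:
```python
from h import *
o=env.get_obs();print(o['force']@rot(),o['wrist_torque'],loc(o['tool_pos']),o['tool_rot'],o['qpos'])
```

```text
[0.84735094 1.42782764 0.46536031] [ 0.42666451 -0.27085329  0.042089  ] [48.98485006  1.30738595 56.42101511] [1.79879308e+02 1.83042019e-02 1.53012053e+02] [ 15.90323424  40.74520955 -55.38074176  86.06256452  34.48518501
  71.34324042  18.93394172]
```

Call:
apply_moves --targets '[[[0, 0, 0], [0, 0, -0.1]], [[0, 0, 0], [0, 0, -0.2]], [[0, 0, 0], [0, 0, -0.3]], [[0, 0, 0], [0, 0, -0.4]], [[0, 0, 0], [0, 0, -0.5]], [[0, 0, 0], [0, 0, -0.6]], [[0, 0, 0], [0, 0, -0.7]], [[0, 0, 0], [0, 0, -0.8]]]'

```text
time_s: 17.3
tool_pos: [0.6446, 0.233, 0.0664]
tool_rot: [179.8, -0.1, 107.2]
force: [1.8, 1.8, -1.6]
grip_width: 0.0128
```

Run:
```python
from h import *
o=env.get_obs();print(o['force']@rot(),o['wrist_torque'],loc(o['tool_pos']),o['tool_rot'],o['qpos'])
```

```text
[ 2.28105136  1.21299166 -1.57256821] [ 0.55280825 -0.61488789  0.06309167] [49.5325061   1.54991227 56.37784894] [ 1.79833872e+02 -9.53717117e-02  1.07182321e+02] [ 10.91307102  36.9208958  -46.73772526  86.22802085  27.91533739
  68.81975938 -23.0003944 ]
```

Call:
apply_moves --targets '[[[0, 0, 0], [0, 0, -0.1]], [[0, 0, 0], [0, 0, -0.2]], [[0, 0, 0], [0, 0, -0.3]], [[0, 0, 0], [0, 0, -0.4]], [[0, 0, 0], [0, 0, -0.5]], [[0, 0, 0], [0, 0, -0.6]], [[0, 0, 0], [0, 0, -0.7]], [[0, 0, 0], [0, 0, -0.8]]]'

```text
time_s: 18.1
tool_pos: [0.6452, 0.2328, 0.0664]
tool_rot: [179.9, -0.2, 61.4]
force: [3.9, 2.2, -2.4]
grip_width: 0.0127
```

Run:
```python
from h import *
o=env.get_obs();print(o['force']@rot(),o['wrist_torque'],loc(o['tool_pos']),o['tool_rot'],o['qpos'])
```

```text
[ 4.3338547   0.96438255 -2.39417676] [ 0.45353757 -0.80754043  0.33217653] [50.0406125   1.26865961 56.38258985] [179.88903775  -0.20451692  61.37970605] [  5.29831042  33.93073686 -37.9215964   86.42418334  21.86482423
  66.95480922 -65.04430132]
```

Torque is rising (0.33 N m) as the hook draws the half in. On to the stop.

Call:
apply_moves --targets '[[[0, 0, 0], [0, 0, -0.1]], [[0, 0, 0], [0, 0, -0.2]], [[0, 0, 0], [0, 0, -0.3]], [[0, 0, 0], [0, 0, -0.4]], [[0, 0, 0], [0, 0, -0.5]], [[0, 0, 0], [0, 0, -0.6]], [[0, 0, 0], [0, 0, -0.7]], [[0, 0, 0], [0, 0, -0.75]]]'

```text
time_s: 18.9
tool_pos: [0.6456, 0.2324, 0.0664]
tool_rot: [-180.0, -0.2, 18.4]
force: [4.2, 1.8, -2.1]
grip_width: 0.0129
```

Run:
```python
from h import *
o=env.get_obs();print(o['force']@rot(),o['wrist_torque'],loc(o['tool_pos']),o['tool_rot'],o['qpos'])
```

```text
[ 4.50694834  0.5596541  -2.07841664] [ 0.35386525 -0.89352242  0.21884797] [50.25743683  0.76983028 56.38883183] [-179.98488189   -0.24147064   18.4392402 ] [  -0.28954992   31.83044375  -29.68815607   86.63679732   16.67230746
   65.71185605 -104.65215936]
```

Call:
apply_moves --targets '[[[0, 0, 0], [0, 0, -0.04]], [[0, 0, 0], [0, 0, -0.06]], [[0, 0, 0], [0, 0, -0.06]]]'

```text
time_s: 19.2
tool_pos: [0.6456, 0.2325, 0.0664]
tool_rot: [-180.0, -0.2, 15.2]
force: [5.1, 2.4, -2.2]
grip_width: 0.0129
```

Run:
```python
from h import *
o=env.get_obs();print(o['force']@rot(),o['wrist_torque'],loc(o['tool_pos']),o['tool_rot'],o['grip_width'])
```

```text
[ 5.57285459  0.86273491 -2.18821885] [ 0.39870177 -1.0860989   0.41515592] [50.26260145  0.79625008 56.41961135] [-179.97505567   -0.24109693   15.20171527] 0.012948105548427392
```

The torque steps up (0.22 to 0.41 N m) near the stop at yaw 15°. I'll let go, rise, move clear and look.

Call:
apply_moves --targets '[[[0, 0, 0], [0, 0, 0]], [[0, 0, 0], [0, 0, 0]], [[0, 0, 0], [0, 0, 0]], [[0, 0, 0], [0, 0, 0]], [[0, 0, 20], [0, 0, 0]], [[0, 0, 50], [0, 0, 0]], [[0, 0, 85], [0, 0, 0]], [[0, 0, 120], [0, 0, 0]]]' --hand 40

```text
time_s: 20.0
tool_pos: [0.6435, 0.2312, 0.1868]
tool_rot: [180.0, 0.1, 15.1]
force: [0.7, -0.5, -0.5]
grip_width: 0.0401
```

Call:
apply_moves --targets '[[[-5, -40, 20], [0, 0, 0]], [[-10, -85, 30], [0, 0, 0]], [[-15, -130, 30], [0, 0, 0]], [[-20, -175, 30], [0, 0, 0]], [[-25, -220, 30], [0, 0, 0]], [[-30, -265, 30], [0, 0, 0]], [[-35, -310, 30], [0, 0, 0]], [[-40, -350, 30], [0, 0, 0]]]'

```text
time_s: 20.8
tool_pos: [0.6032, -0.1213, 0.216]
tool_rot: [180.0, 0.0, 15.0]
force: [0.5, 0.1, -0.1]
grip_width: 0.0403
```

Run:
```python
from h import *
a=shot('top','t6.png');b=shot('side','s6.png');print(env.get_obs()['tool_pos'])
s=cv2.resize(a['image'][130:230,135:235],(600,600),interpolation=cv2.INTER_CUBIC)[:,:,::-1]
cv2.imwrite('pics/c6.png',cv2.convertScaleAbs(s,alpha=1.6))
```

```text
[ 0.60220324 -0.12803724  0.21553813]
```

View pics/c6.png

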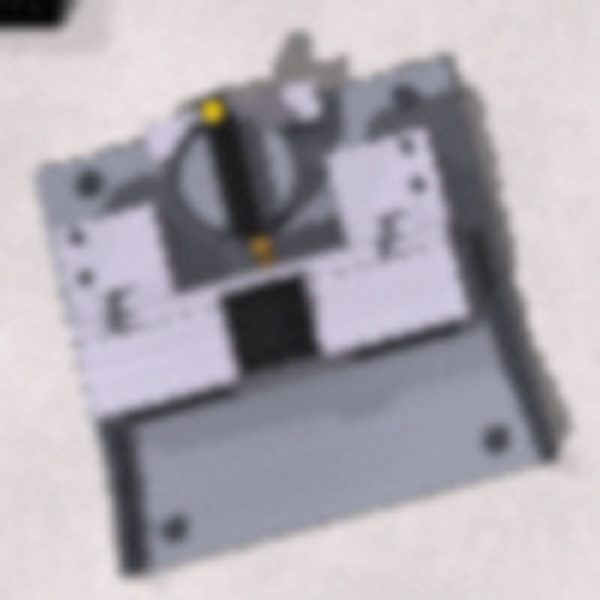

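The final crop shows the mould closed flush with no red strips visible. The dot is now at the far end (212,110). One numeric check before handing in.

Run:
```python
from h import *
a=shot('top')
P=lambda u,v,z:loc(back(a,[(u+.5)/6-.5+135,(v+.5)/6-.5+130],z))
d=P(212,110,.086)-[48,0,0];print('dot rel',d,'cam rad',np.arctan2(-d[1],-d[0])*-1%6.283)
print('half rear corners',P(105,415,.062),P(470,318,.062))
ref={'stick_jar_c':(244,108,268,142),'cookie_pink_c':(195,249,216,273),'cookie_blue_c':(238,248,255,272),'cookie_round_c':(279,252,303,276),'icing_bottle_c':(72,195,106,212),'spatula_grip':(245,143,272,241),'bowl_c':(399,184,439,223)}
for n,r in ref.items():
    q=env.regions_of(a,n);print(n,np.round(np.array(q[0]['rect'])-r) if q else None)
print(env.sign_off())
```

```text
dot rel [26.45543842  1.57280627 76.        ] cam rad 3.0822113962238786
half rear corners [-44.95449952  86.74314363  52.        ] [-45.18874494 -87.13280774  52.        ]
stick_jar_c [-2. -2. -1.  1.]
cookie_pink_c [-2.  2. -4.  1.]
cookie_blue_c [ 2. -1.  3. -1.]
cookie_round_c [ 4. -1. -3.  1.]
icing_bottle_c [1. 2. 2. 2.]
spatula_grip [-1.  1. -3. -1.]
bowl_c [ 4.  0. -1. -1.]
the job is handed in; nothing more can be done
None
```

The mould is closed and the job is handed in, at about 21 s of the 67 s allowed. I set the loose half on the plate between the guides and slid it in until its pin was inside the open hook. Then I turned the cam bar half a turn clockwise, let go and moved the arm clear.

**Last checks, from the top camera before hand-in:**
- **Mould:** the rear edge of the loose half is at x = -45.0 and -45.2 mm at its two ends. That means the faces are flush and parallel, and no red seal strip shows.
- **Cam:** it reads about 3.08 rad, against the 2.8 rad needed. The torque also stepped up from 0.22 to 0.41 N m at the end of the turn, as at the stop.
- **Sideways position:** the half looks centred, but both ends measured about 3 mm short of the true ±90 mm, so I take this reading as good to only a few mm.
- **Other items on the table:** their outlines shifted by at most 4 px, with no consistent direction, which is detector noise. The arm never went near them.

I never saw the pin in the hook directly, because the arm hid it. I put it there from the measured arm position (about 20 mm from the cam axis). The torque rise and the flush faces agree with the hook having caught it.

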